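Clear and pop open the spare-wheel chest

TASK

A small grinding wheel has been left lying on the wide spring lid of the low wooden chest. Without picking it up, push it with the fingertips to the left (as seen from the robot), off the lid and onto the plain fixed deck so that it lies flat there clear of the lid; then press the wide lid down near its front edge until the touch catch lets go, and take the hand away so that the spring leaves the lid standing ajar. Leave the narrow lid shut and the other things where they are.

Things in the scene. Friction and masses are not known exactly. Their poses are not given: they have to be found in the camera images.
- chest: Low fixed wooden chest with a flat top (deck) 90 mm above the table. Origin on the table under the middle of the wide lid; x away from the robot towards the lid hinges, y left, z up. It spans x -97 to 167, y -200 to 260 mm. Two plywood lids lie flush in the deck; left of them, y 81 to 260 mm, the deck is plain and fixed; at the rear a fixed strip spans x 77 to 167 mm.
- lid (a joint): Angle (rad) of the wide lid, x and y within +-75 and +-79 mm in the chest's frame: 0 shut. A spring (3 N at the front edge) drives it open, a touch catch under the middle of the front edge holds it. Pressed 4 mm down there (-0.024 rad) the catch lets go; it bottoms at -0.045. Let go, it springs up to its stop at 0.40 (front edge 60 mm up) and stays.
- lid_press (a point): Middle of a flat steel disc, 22 mm across, let into the top face of the wide lid above its catch, 25 mm behind the lid's front edge: the place to press. It moves with the lid; when shut it is 90 mm above the table.
- narrow_lid (a joint): Angle (rad) of the narrow lid right of the wide one (x -75 to 75, y -175 to -103 mm in the chest's frame), 0 shut; same touch catch and spring. To be left shut.
- wheel_center (a point): Centre of the small loose grey grinding wheel lying flat on the wide lid: 70 mm diameter, 25 mm thick, 20 mm bore, about 0.2 kg; this point is 12.5 mm above its underside.
- tin: Small closed metal tin, 48 mm diameter, 50 mm high, on the rear strip of the deck at the left; origin at the centre of its underside. Bystander.
- blank: Light wooden knife-handle blank, 110 mm long along its own y, 28 mm wide, 22 mm high, lying on the rear strip behind the lids; origin at the centre of its underside. Bystander.
- file: File with wooden handle, 250 mm long along its own x, lying on the table right of the chest, up to 22 mm high; origin at its underside near the middle. Bystander.

How it is judged:
By the outcome, as a careful person would: the job done as asked, in the order asked, and still so for the second after the job is handed in, with the robot touching nothing.
It also fails if it takes over 43 s, if anything falls off the work surface, if the arm or the gripper's body presses on something with over 40 N, if the wrist force passes 120 N, or if a joint passes its speed limit or range.

ROBOT

A 7-joint arm with a two-finger parallel gripper is mounted at the origin on the work surface. World frame = base frame: x ahead of the robot, y to its left, z up, the work surface at z = 0. Lengths are in m, angles in rad, forces in N, time in s.
With the tool pointing down it reaches from about 0.4 to 0.85 m from the base axis. Payload 10.4 kg.
Tool frame: the origin (TCP) lies between the finger pads; the fingertips stand 17 mm ahead of it and the grasp point (between the pads) lies 2 mm behind it; z points along the fingers, y is the direction in which the jaws open and shut (so a half turn about z gives the same grasp; the last joint's range is limited). The gripper opens to 85 mm and grips with 20 to 120 N. Pads are 22 mm wide; open, the fingers measure 114 mm over their backs; the gripper's body (76 mm by 85 mm) begins 54 mm behind the grasp point. The pads swing forward as they close: fully open they stand 13 mm farther back than shut.
Start: joints at [1.113, 0.332, -0.065, 1.46, 0.022, 1.35, -0.088], TCP at [0.263, -0.567, 0.215] pointing down, gripper open.
Joint ranges: [-2.6, 2.6], [-0.5, 2.12], [-1.47, 1.34], [0.16, 2.42], [-1.27, 4.41], [0.06, 2.06], [-2.6, 2.6]. Speed limits (rad/s): [2.22, 2.22, 2.79, 2.79, 3.14, 3.14, 3.14].

INTERFACE

Orientations are given as a unit quaternion [x, y, z, w].
In Python, from workcell import manip gives the robot as it stands.
- The arm moves only by the tool jog_arm, never from a script. Its argument "steps" is one flat list of numbers, 5 for each row, row after row: the finger opening in m, from 0 to 0.0854, then the shift along the tool's x, y, z in m, then the turn about the tool's z in rad. In form: [gripper, x, y, z, twist, gripper, x, y, z, twist, ...]. A call has exactly 10 rows; each row is the pose to reach, as a shift and turn from the pose commanded when the call began, along the tool's axes at that moment; what a row does not reach only later rows make up. A row lasts 1/10 s, in which the tool goes at most 50 mm and 8.59 degrees, less where a joint would pass 70% of its speed; a pose out of reach is approached as far as the arm can. A call with a gripper value outside its range is refused whole. The fingers move at their own pace and stop on an object; "grip_force" is the grip in N (left out, the last holds). Time passes only in rows, so rows that repeat a pose let the fingers close, or fill a call up. It gives the time, the measured TCP pose, the force and the opening at its end, in the units of the state.
- manip.get_obs(): the state, without advancing time (a new reading comes with each control period).
- manip.camera(name): name is "side" or "top" or "wrist"; returns (picture, depth): 480x640x3 uint8, red, green, blue; 480x640 float32, m along the optical axis (not along the pixel's ray), 0 where there is no reading.
- manip.calibration(name): a dict with "mtx" (3x3 intrinsics, pixels), "world_to_cam" (4x4, takes a point from world to camera coordinates). Camera axes: x right, y down, z forward; pixel columns grow to the right and rows downward; lengths in m; the calibration is good to about 2 mm. The wrist camera is an equidistant fisheye: a pixel r from the principal point sees the ray r / f radians off the axis. A picture is of the moment at which its call begins: read the wrist's pose just before it. calibration takes no time and is no camera call; for the wrist camera it gives the pose at the moment of the call.
- manip.hand_in(): hands the job in, once; it reports no verdict.
The state is a dict: "clock": time; "joint_pos": joint angles; "joint_velocities": joint speeds; "tau": joint torques, N m; "position": TCP position; "ee_rot": TCP orientation; "ft_force": force on the tool from outside, world axes, zero at the start; "torque": the same for the moment, N m; "grip_width": opening from 0.0 (shut) to 1.0 (fully open).
Only numpy, scipy, OpenCV 4.12 (cv2) and the standard library are available. Lean on these libraries where they do the work, as an engineer would, in place of code of your own. Each camera call takes 0.05 s, during which the arm holds its last target.

## Working session

There is one attempt and no reset: what is moved stays moved. The work goes in short steps, Python scripts to look and compute and a tool call to move; the robot and the scene stay as the last step left them, time stands still between calls to the robot, and variables do not carry over. Pictures are saved under pics/ and viewed, and the job is handed in when it is done.

Besides the shell and the picture viewer there is one more tool, called after ">>>" as name(argument=value, ...), one argument or row to a line, values as JSON. jog_arm: Moves the arm, as the interface text tells. Its arguments: {"type":"object","properties":{"steps":{"type":"array"},"grip_force":{"type":"number"}},"required":["steps"]}

```bash
ls; mkdir -p pics
python3 - <<'E'
from workcell import manip
import cv2
o=manip.get_obs()
for k,v in o.items(): print(k,v)
for n in ("top","side"):
    p,d=manip.camera(n); cv2.imwrite(f"pics/{n}0.png",p[:,:,::-1])
    import numpy as np; np.save(f"pics/{n}0.npy",d)
    print(n,manip.calibration(n))
E
```

```text
pics
clock 0.0
joint_pos [ 1.11340499  0.33283562 -0.06468761  1.46091672  0.02160435  1.34989069
 -0.0885275 ]
joint_velocities [-0.00096333  0.00220828  0.00035008 -0.00051419  0.00064908  0.00022001
 -0.00041601]
tau [ 1.44523383e-03 -6.25449300e+01  5.00456442e-02 -3.91603661e+01
  1.62045535e-02  1.01321738e-02  2.94094639e-05]
position [ 0.26308865 -0.56650743  0.2137503 ]
ee_rot [ 9.76464176e-01  2.15678588e-01 -1.80518916e-04 -6.52931884e-04]
ft_force [ 0.27247898 -0.39898914  0.01843496]
torque [ 0.04602522  0.01186753 -0.01764097]
grip_width 1.0004992694435928
top {'mtx': array([[608.07064668,   0.        , 319.43592713],
       [  0.        , 608.07064668, 248.34452659],
       [  0.        ,   0.        ,   1.        ]]), 'world_to_cam': array([[-0.01662647, -0.99980631, -0.01053099, -0.01365611],
       [-0.99449817,  0.01762585, -0.10326046,  0.61258045],
       [ 0.10342608,  0.0087562 , -0.9945986 ,  1.34057286],
       [ 0.        ,  0.        ,  0.        ,  1.        ]])}
side {'mtx': array([[602.23649487,   0.        , 325.19530312],
       [  0.        , 602.23649487, 245.97030472],
       [  0.        ,   0.        ,   1.        ]]), 'world_to_cam': array([[-0.97094188, -0.23925064,  0.00556801,  0.58510954],
       [-0.13366669,  0.52286184, -0.84187214,  0.17933626],
       [ 0.19850715, -0.81815318, -0.5396483 ,  1.02868316],
       [ 0.        ,  0.        ,  0.        ,  1.        ]])}
```

View pics/top0.png

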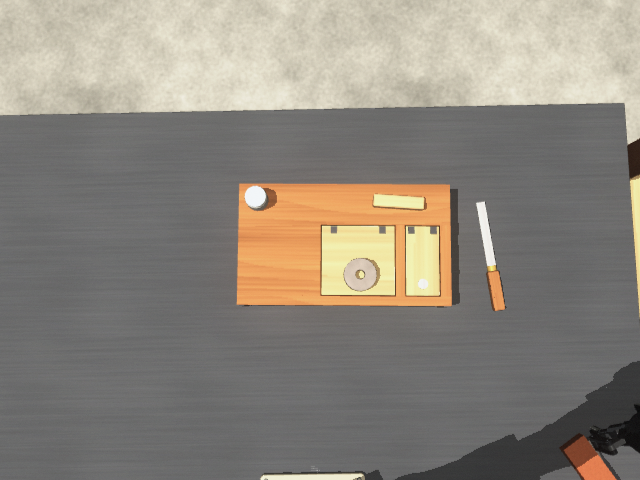

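View pics/side0.png

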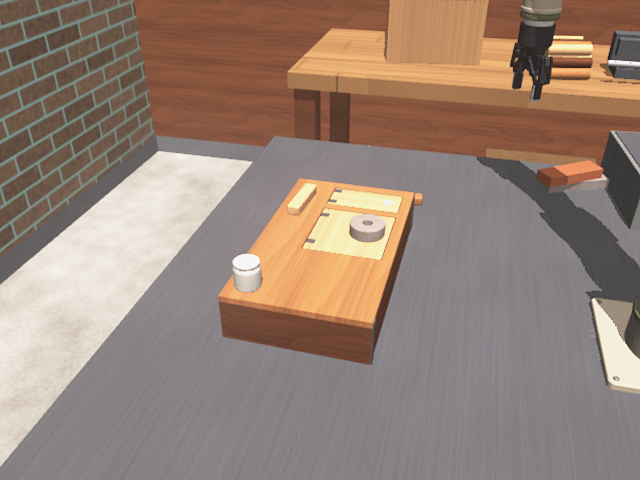

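The top view shows the chest at cols 237–451 and rows 184–305, the wide lid at cols 321–396 and rows 225–296, and the wheel at about (361,274). The tin is at (256,197), the blank at (399,202), and the file on the right at about (490,255). The narrow lid has a press disc at (423,284). I'll measure next.

```bash
cat > h.py <<'E'
import numpy as np, cv2
from workcell import manip
def proj(n,P):
    c=manip.calibration(n); P=np.atleast_2d(P); q=(c["world_to_cam"]@np.c_[P,np.ones(len(P))].T)[:3]
    u=c["mtx"]@q; return (u[:2]/u[2]).T
def ray(n,uv):
    c=manip.calibration(n); T=np.linalg.inv(c["world_to_cam"])
    d=T[:3,:3]@np.linalg.inv(c["mtx"])@np.array([uv[0],uv[1],1.]); return T[:3,3],d
def atz(n,uv,z):
    o,d=ray(n,uv); return o+d*(z-o[2])/d[2]
def dep(n,uv,D):
    o,d=ray(n,uv); return o+d*D[int(round(uv[1])),int(round(uv[0]))]
def tri(a,b):
    A=[];B=[]
    for n,uv in (a,b):
        o,d=ray(n,uv); d=d/np.linalg.norm(d); M=np.eye(3)-np.outer(d,d); A.append(M);B.append(M@o)
    return np.linalg.lstsq(np.vstack(A),np.hstack(B),rcond=None)[0]
E
python3 - <<'E'
from h import *
np.set_printoptions(precision=4,suppress=True)
D=np.load("pics/top0.npy"); S=np.load("pics/side0.npy")
for uv in [(280,250),(340,240),(360,262),(372,274),(422,250)]: print(uv,dep("top",uv,D))
for uv in [(340,240),(340,270),(368,218)]: print("s",uv,dep("side",uv,S))
# lid corners
im=cv2.imread("pics/top0.png")
for nm,uv in dict(FL=(321,296),FR=(396,296),RL=(321,225.5),RR=(396,225.5),cFL=(237.5,305),cFR=(451,305.5),cRL=(239,184),cRR=(450,184)).items(): print(nm,atz("top",uv,.09))
# point cloud of wheel
for n,Dm in (("top",D),("side",S)):
    c=manip.calibration(n);T=np.linalg.inv(c["world_to_cam"])
    v,u=np.mgrid[:480,:640]; X=np.stack([(u-c["mtx"][0,2])/c["mtx"][0,0]*Dm,(v-c["mtx"][1,2])/c["mtx"][1,1]*Dm,Dm],-1)@T[:3,:3].T+T[:3,3]
    np.save(f"pics/{n}X.npy",X)
    m=(X[...,2]>.108)&(X[...,2]<.122)&(Dm>0)
    nl,lab,st,ce=cv2.connectedComponentsWithStats(m.astype(np.uint8))
    for i in range(1,nl):
        if st[i,4]>40:
            Q=X[lab==i]; print(n,ce[i],st[i,4],Q.min(0),Q.max(0),np.median(Q[:,2]),(cv2.minEnclosingCircle(Q[:,:2].astype(np.float32))))
cv2.imwrite("pics/topz.png",cv2.resize(im[170:320,225:465],None,fx=3.3,fy=3.3,interpolation=cv2.INTER_CUBIC))
E
```

```text
(280, 250) [0.6039 0.0604 0.0919]
(340, 240) [ 0.6236 -0.0695  0.0894]
(360, 262) [ 0.573  -0.11    0.1161]
(372, 274) [ 0.5474 -0.135   0.1124]
(422, 250) [ 0.5987 -0.2457  0.0901]
s (340, 240) [ 0.591  -0.0692  0.0898]
s (340, 270) [0.5687 0.0301 0.0908]
s (368, 218) [ 0.5474 -0.1227  0.1148]
FL [ 0.5035 -0.0263  0.09  ]
FR [ 0.5008 -0.1868  0.09  ]
RL [ 0.6559 -0.0289  0.09  ]
RR [ 0.653  -0.1913  0.09  ]
cFL [0.4873 0.1529 0.09  ]
cFR [ 0.4786 -0.3034  0.09  ]
cRL [0.7508 0.1489 0.09  ]
cRR [ 0.7421 -0.3115  0.09  ]
top [398.3351 201.2796] 558 [ 0.6849 -0.2507  0.108 ] [ 0.7193 -0.1411  0.1197] 0.11140936168440752 ((0.7015900611877441, -0.19576306641101837), 0.05502874031662941)
top [359.7658 274.1467] 777 [ 0.514  -0.1436  0.1084] [ 0.582  -0.0756  0.1218] 0.11403663608821302 ((0.5477747917175293, -0.10935593396425247), 0.03494386374950409)
side [54.2432 21.9656] 407 [ 2.1314 -1.9502  0.1081] [ 2.1648 -1.0867  0.1219] 0.11498585701213238 ((2.138184070587158, -1.5184640884399414), 0.431891530752182)
side [314.0608   3.9054] 444 [ 0.8167 -2.1359  0.108 ] [ 1.6071 -2.0684  0.122 ] 
[... 537 characters left out ...]
, -0.9028664827346802), 0.5139044523239136)
side [626.3379 152.3764] 441 [-0.0279 -0.7201  0.108 ] [ 0.024  -0.4477  0.122 ] 0.11916459432130111 ((0.005813300609588623, -0.5839244723320007), 0.13660061359405518)
side [301.8754 194.8978] 313 [ 0.6837 -0.2513  0.1082] [ 0.7174 -0.138   0.1146] 0.11073440393115752 ((0.6977932453155518, -0.19469070434570312), 0.05687648430466652)
side [367.3292 223.3555] 571 [ 0.5112 -0.1439  0.108 ] [ 0.58   -0.0712  0.1179] 0.113753235045573 ((0.546577513217926, -0.10755858570337296), 0.03707871958613396)
side [247.4375 278.2135] 192 [0.6884 0.1005 0.1081] [0.7328 0.1352 0.1219] 0.1149162210047065 ((0.711483359336853, 0.11158506572246552), 0.02390315569937229)
```

View pics/topz.png

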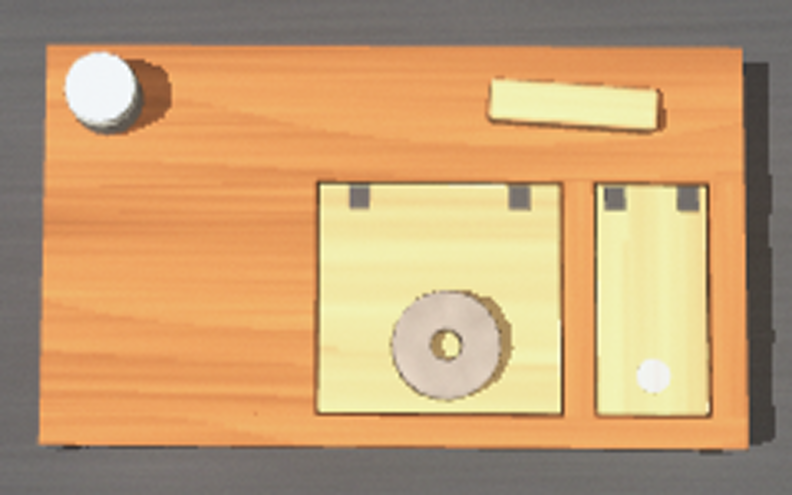

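Chest origin is at about (0.579,-0.108) with yaw about -0.018. The wheel centre is at about (0.5475,-0.109), top at about 0.115. I'll push it with two part-open fingertips spread along x, forming a cradle.

>>> jog_arm(
  steps=[0.04, 0.01, -0.006, 0, -0.1, 0.04, 0.035, -0.02, 0, -0.21, 0.04, 0.065, -0.036, 0, -0.32, 0.04, 0.095, -0.053, 0, -0.44, 0.04, 0.125, -0.07, 0, -0.56, 0.04, 0.155, -0.087, 0, -0.68, 0.04, 0.185, -0.103, 0, -0.8, 0.04, 0.21, -0.117, 0, -0.92, 0.04, 0.23, -0.129, 0, -1.03, 0.04, 0.24, -0.134, 0, -1.12],
)

```text
clock: 1.1
position: [0.4258, -0.3418, 0.2143]
ee_rot: [0.71, 0.704, 0.0, -0.0]
ft_force: [0.3, -0.8, 1.1]
grip_width: 0.472
```

```bash
cat >> h.py <<'E'
from scipy.spatial.transform import Rotation as Ro
np.set_printoptions(precision=4,suppress=True)
O=np.array([.579,-.108]); yaw=-.018
C=np.array([[np.cos(yaw),-np.sin(yaw)],[np.sin(yaw),np.cos(yaw)]])
def w2c(p): return C.T@(np.array(p)[:2]-O)
def c2w(p): return O+C@np.array(p)[:2]
def st(target=None):
    o=manip.get_obs(); R=Ro.from_quat(o["ee_rot"]).as_matrix()
    print("t %.2f"%o["clock"],"pos",o["position"],"chest",w2c(o["position"]),"F",o["ft_force"],"g %.3f"%o["grip_width"],"q",o["joint_pos"])
    print("toolx in chest",C.T@R[:2,0],"ang",np.degrees(np.arctan2(*(C.T@R[:2,0])[::-1])),"toolz",R[:,2])
    if target is not None: print("shift",R.T@(np.array(target)-o["position"]))
E
python3 - <<'E'
from h import *
t=c2w([-.0315,-.066]); st([*t,.16])
E
```

```text
t 1.10 pos [ 0.4258 -0.3418  0.2143] chest [-0.1489 -0.2365] F [ 0.3341 -0.7685  1.1026] g 0.472 q [ 0.9131  0.1813 -0.3601  1.6566  0.065   1.316   0.5335]
toolx in chest [-0.0095  1.    ] ang 90.54148840324582 toolz [ 0.0001  0.0008 -1.    ]
shift [0.1693 0.119  0.0545]
```

>>> jog_arm(
  steps=[0.04, 0.01, 0.007, 0, 0, 0.04, 0.03, 0.021, 0.005, 0, 0.04, 0.055, 0.039, 0.015, 0.01, 0.04, 0.08, 0.056, 0.025, 0.01, 0.04, 0.105, 0.074, 0.035, 0.01, 0.04, 0.13, 0.091, 0.045, 0.01, 0.04, 0.15, 0.105, 0.05, 0.01, 0.04, 0.162, 0.114, 0.054, 0.01, 0.04, 0.169, 0.119, 0.054, 0.01, 0.04, 0.169, 0.119, 0.054, 0.01],
)

```text
clock: 2.1
position: [0.5465, -0.1764, 0.1604]
ee_rot: [0.716, 0.698, 0.0, -0.0]
ft_force: [0.9, 0.2, 0.6]
grip_width: 0.471
```

Run:
```python
from h import *
st()
p,d=manip.camera("side"); im=p[:,:,::-1]; cv2.imwrite("pics/side1.png",cv2.resize(im[120:320,250:480],None,fx=3,fy=3,interpolation=cv2.INTER_CUBIC))
np.save("pics/side1.npy",d)
p,d=manip.camera("wrist"); cv2.imwrite("pics/wrist1.png",p[:,:,::-1])
```

```text
t 2.10 pos [ 0.5465 -0.1764  0.1604] chest [-0.0312 -0.0689] F [0.938  0.2037 0.5983] g 0.471 q [ 0.638   0.2967 -0.4825  1.6501  0.1441  1.2305  0.0987]
toolx in chest [0.0084 1.    ] ang 89.5183328531988 toolz [-0.0002  0.0004 -1.    ]
```

View pics/side1.png

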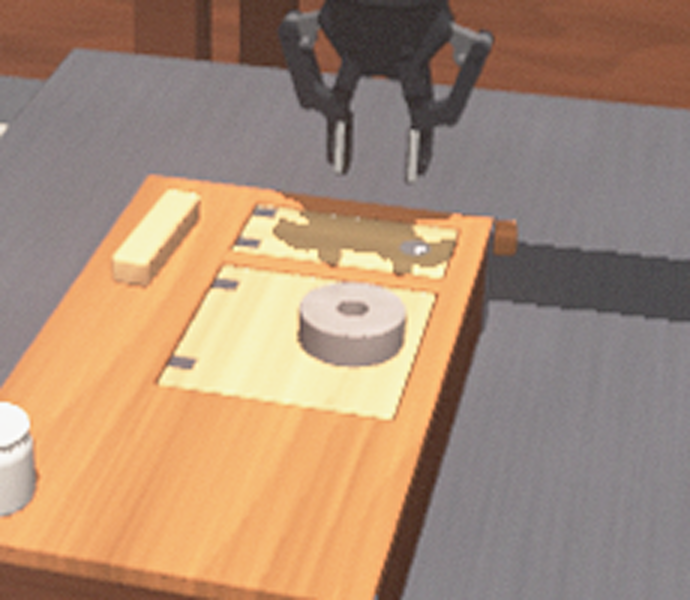

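View pics/wrist1.png

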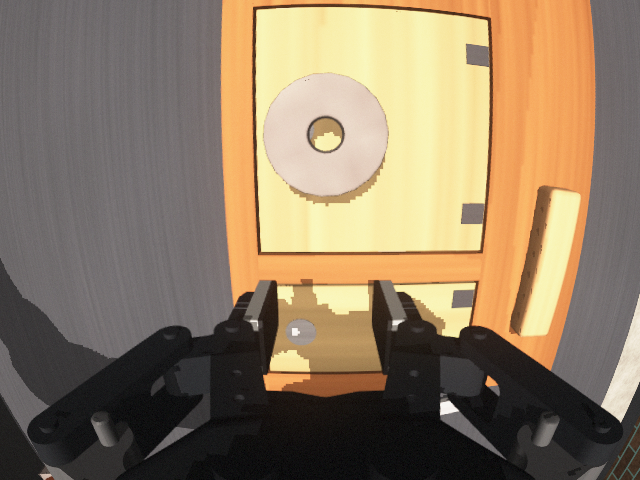

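The side view shows both fingertips, at full-image pixels (387,180) and (363,178), straddling the wheel line. I'll use these to get the tip height.

Run:
```python
from h import *
S=np.load("pics/side1.npy")
for uv in [(387.3,180.3),(362.7,178)]:
    o,d=ray("side",uv)
    for y in (-.165,-.176): print(uv,y,o+d*(y-o[1])/d[1])
c=manip.calibration("side");T=np.linalg.inv(c["world_to_cam"])
v,u=np.mgrid[:480,:640]; X=np.stack([(u-c["mtx"][0,2])/c["mtx"][0,0]*S,(v-c["mtx"][1,2])/c["mtx"][1,1]*S,S],-1)@T[:3,:3].T+T[:3,3]
m=(X[...,2]>.13)&(X[...,2]<.2)&(abs(X[...,0]-.5465)<.07)&(abs(X[...,1]+.176)<.04)
Q=X[m]
for side in (Q[Q[:,0]<.5465],Q[Q[:,0]>=.5465]):
    print(side.shape, side[np.argsort(side[:,2])[:5]]); b=side[side[:,2]<.155]; print(b.min(0),b.max(0))
```

```text
(387.3, 180.3) -0.165 [ 0.52   -0.165   0.1795]
(387.3, 180.3) -0.176 [ 0.5214 -0.176   0.1741]
(362.7, 178) -0.165 [ 0.5686 -0.165   0.1785]
(362.7, 178) -0.176 [ 0.5705 -0.176   0.173 ]
(69, 3) [[ 0.521  -0.1675  0.1788]
 [ 0.5228 -0.1668  0.1789]
 [ 0.5187 -0.1651  0.1803]
 [ 0.5179 -0.1717  0.1816]
 [ 0.5226 -0.1642  0.1824]]Traceback (most recent call last):
  File "<stdin>", line 11, in <module>
    return umr_minimum(a, axis, None, out, keepdims, initial, where)
ValueError: zero-size array to reduction operation minimum which has no identity
```

Run:
```python
from h import *
c=manip.calibration("wrist"); print(c)
p,D=manip.camera("wrist"); st()
T=np.linalg.inv(c["world_to_cam"]); K=c["mtx"]
v,u=np.mgrid[:480,:640]; a=(u-K[0,2])/K[0,0]; b=(v-K[1,2])/K[1,1]; r=np.hypot(a,b)+1e-9
s=np.tan(r)/r; X=np.stack([a*s*D,b*s*D,D],-1)@T[:3,:3].T+T[:3,3]
for uv in [(325,134),(290,100),(440,120),(372,220),(240,100),(330,260),(550,260),(268,290),(262,300),(380,295),(385,300)]: print(uv,X[uv[1],uv[0]])
m=(X[...,2]>.115)&(D>0)&(v>270)&(u>240)&(u<410)&(v<380)
Q=X[m]; print(Q[np.argsort(Q[:,2])[:12]])
p,d=manip.camera("side"); print(np.abs(d-np.load("pics/side1.npy")).max())
p,d=manip.camera("top"); cv2.imwrite("pics/top1.png",cv2.resize(p[170:400,300:500,::-1],None,fx=2.5,fy=2.5))
```

```text
{'mtx': array([[371.6483,   0.    , 324.7701],
       [  0.    , 371.6483, 234.418 ],
       [  0.    ,   0.    ,   1.    ]]), 'world_to_cam': array([[ 0.9996, -0.0277,  0.0011, -0.5506],
       [-0.027 , -0.9624,  0.2702, -0.1776],
       [-0.0064, -0.2701, -0.9628,  0.281 ],
       [ 0.    ,  0.    ,  0.    ,  1.    ]])}
t 2.25 pos [ 0.5458 -0.1784  0.1607] chest [-0.0319 -0.071 ] F [-0.0317 -0.3735  0.0803] g 0.472 q [ 0.6401  0.2957 -0.481   1.6506  0.1442  1.2304  0.1004]
toolx in chest [0.0103 0.9999] ang 89.41166690776255 toolz [ 0.     -0.0007 -1.    ]
(325, 134) [ 0.5478 -0.1111  0.0886]
(290, 100) [ 0.5293 -0.0915  0.1147]
(440, 120) [ 0.6205 -0.1021  0.0887]
(372, 220) [ 0.5763 -0.1661  0.0893]
(240, 100) [ 0.4958 -0.0871  0.0889]
(330, 260) [ 0.5488 -0.1924  0.089 ]
(550, 260) [ 0.6982 -0.1907  0.1122]
(268, 290) [ 0.5245 -0.1672  0.1919]
(262, 300) [ 0.5235 -0.1674  0.2002]
(380, 295) [ 0.566  -0.1679  0.1973]
(385, 300) [ 0.5674 -0.1685  0.2005]
[[ 0.5254 -0.1787  0.1777]
 [ 0.5255 -0.1773  0.1777]
 [ 0.5656 -0.1784  0.1777]
 [ 0.5254 -0.179   0.1779]
 [ 0.5255 -0.1776  0.178 ]
 [ 0.5253 -0.1804  0.1781]
 [ 0.5257 -0.1693  0.1781]
 [ 0.5656 -0.1787  0.1781]
 [ 0.5656 -0.1824  0.1782]
 [ 0.5656 -0.1814  0.1783]
 [ 0.5656 -0.1805  0.1783]
 [ 0.5655 -0.179   0.1784]]
3.5587575
```

View pics/top1.png

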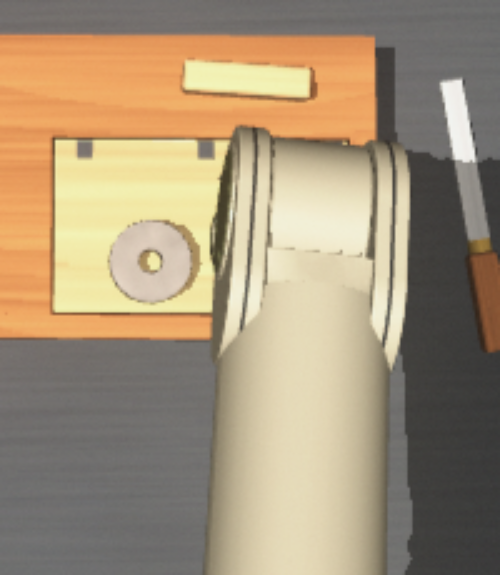

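Side camera and wrist depth both put the fingertips at z≈0.178 with the TCP reported at 0.160. The text would put them near 0.145, so the two disagree. I'll go down only as far as is safe under both readings, then look again.

>>> jog_arm(
  steps=[0.04, 0, 0, 0.005, 0, 0.04, 0, 0, 0.012, 0, 0.04, 0, 0, 0.02, 0, 0.04, 0, 0, 0.028, 0, 0.04, 0, 0, 0.034, 0, 0.04, 0, 0, 0.036, 0, 0.04, 0, 0, 0.036, 0, 0.04, 0, 0, 0.036, 0, 0.04, 0, 0, 0.036, 0, 0.04, 0, 0, 0.036, 0],
)

```text
clock: 3.35
position: [0.5464, -0.1772, 0.1248]
ee_rot: [0.716, 0.698, 0.0, 0.0]
ft_force: [0.2, 0.5, -0.2]
grip_width: 0.474
```

```bash
cat >> h.py <<'E'
def tips():
    c=manip.calibration("wrist"); p,D=manip.camera("wrist")
    T=np.linalg.inv(c["world_to_cam"]); K=c["mtx"]
    v,u=np.mgrid[:480,:640]; a=(u-K[0,2])/K[0,0]; b=(v-K[1,2])/K[1,1]; r=np.hypot(a,b)+1e-9
    X=np.stack([a*np.tan(r)/r*D,b*np.tan(r)/r*D,D],-1)
    m=(D>0)&(v>270)&(u>240)&(u<410)&(v<400)
    W=X@T[:3,:3].T+T[:3,3]
    return p,D,W,m
E
python3 - <<'E'
from h import *
st()
p,D,W,m=tips(); cv2.imwrite("pics/wrist2.png",p[:,:,::-1])
Q=W[m&(W[...,2]>.096)]; print(Q[np.argsort(Q[:,2])[:8]])
p,d=manip.camera("side"); im=p[:,:,::-1]; cv2.imwrite("pics/side2.png",cv2.resize(im[120:320,250:480],None,fx=3,fy=3,interpolation=cv2.INTER_CUBIC))
E
```

```text
t 3.35 pos [ 0.5464 -0.1772  0.1248] chest [-0.0313 -0.0698] F [ 0.1574  0.4908 -0.1833] g 0.474 q [ 0.6338  0.328  -0.4778  1.6907  0.1623  1.1617  0.087 ]
toolx in chest [0.0081 1.    ] ang 89.53825431748893 toolz [ 0.0006 -0.0002 -1.    ]
[[ 0.5259 -0.1769  0.1408]
 [ 0.5662 -0.1778  0.1412]
 [ 0.5661 -0.178   0.1417]
 [ 0.5259 -0.1783  0.1418]
 [ 0.5259 -0.1778  0.1419]
 [ 0.526  -0.1773  0.1419]
 [ 0.5661 -0.1792  0.142 ]
 [ 0.5661 -0.1783  0.1421]]
```

View pics/side2.png

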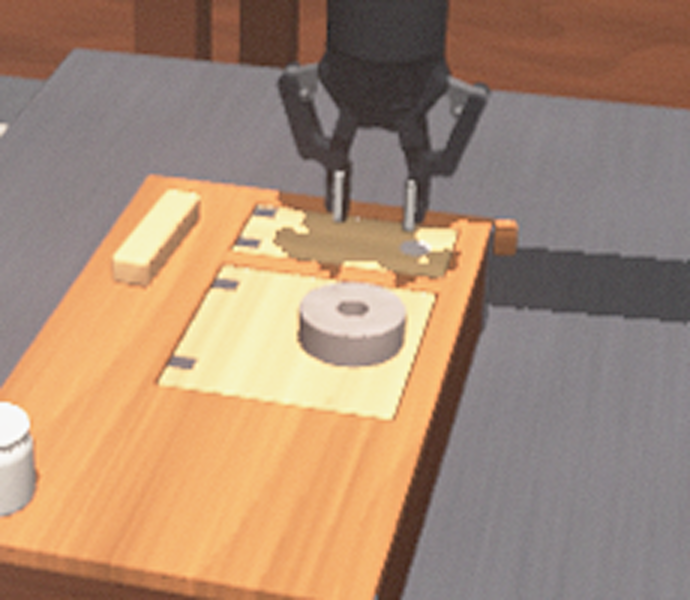

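The images agree again: tips at about 0.141, so 16–17 mm above the reported TCP. I'll trust the images and go down to tips at about 0.100.

>>> jog_arm(
  steps=[0.04, 0, 0, 0.005, 0, 0.04, 0, 0, 0.012, 0, 0.04, 0, 0, 0.018, 0, 0.04, 0, 0, 0.024, 0, 0.04, 0, 0, 0.029, 0, 0.04, 0, 0, 0.033, 0, 0.04, 0, 0, 0.037, 0, 0.04, 0, 0, 0.04, 0, 0.04, 0, 0, 0.041, 0, 0.04, 0, 0, 0.041, 0],
)

```text
clock: 4.45
position: [0.5462, -0.1771, 0.0835]
ee_rot: [0.716, 0.698, 0.0, 0.0]
ft_force: [-0.1, 0.4, -0.2]
grip_width: 0.472
```

Run:
```python
from h import *
st()
p,D,W,m=tips(); cv2.imwrite("pics/wrist3.png",p[:,:,::-1])
Q=W[m&(W[...,2]>.095)]; print(Q[np.argsort(Q[:,2])[:8]])
p,d=manip.camera("side"); im=p[:,:,::-1]; cv2.imwrite("pics/side3.png",cv2.resize(im[120:320,250:480],None,fx=3,fy=3,interpolation=cv2.INTER_CUBIC))
```

```text
t 4.45 pos [ 0.5462 -0.1771  0.0835] chest [-0.0315 -0.0697] F [-0.0746  0.3765 -0.1854] g 0.472 q [ 0.6251  0.3712 -0.4699  1.7303  0.1869  1.0845  0.069 ]
toolx in chest [0.008 1.   ] ang 89.54362071576733 toolz [ 0. -0. -1.]
[[ 0.566  -0.178   0.1002]
 [ 0.566  -0.1799  0.1003]
 [ 0.5659 -0.1774  0.1005]
 [ 0.566  -0.1793  0.1005]
 [ 0.5257 -0.1777  0.1005]
 [ 0.566  -0.1806  0.1007]
 [ 0.5259 -0.1762  0.1009]
 [ 0.5258 -0.1779  0.1012]]
```

View pics/side3.png

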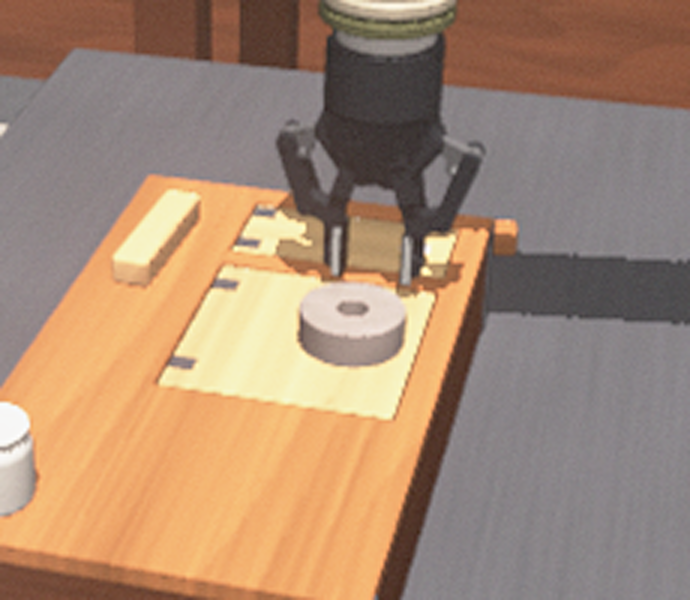

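View pics/wrist3.png

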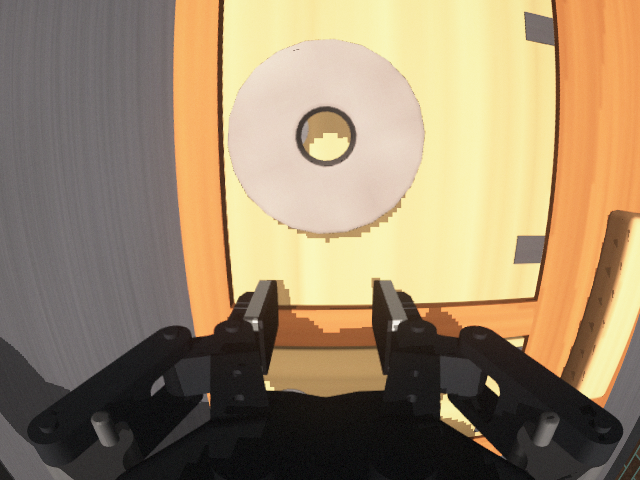

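The fingers are lined up symmetrically behind the wheel with tips about 10 mm above the lid. I'll push left.

>>> jog_arm(
  steps=[0.04, 0.005, 0, 0, 0, 0.04, 0.012, 0, 0, 0, 0.04, 0.02, 0, 0, 0, 0.04, 0.028, 0, 0, 0, 0.04, 0.036, 0, 0, 0, 0.04, 0.044, 0, 0, 0, 0.04, 0.052, 0, 0, 0, 0.04, 0.06, 0, 0, 0, 0.04, 0.066, 0, 0, 0, 0.04, 0.07, 0, 0, 0],
)

```text
clock: 5.55
position: [0.5481, -0.1065, 0.0836]
ee_rot: [0.716, 0.698, 0.0, 0.0]
ft_force: [-0.4, -2.4, 0.6]
grip_width: 0.466
```

Run:
```python
from h import *
st()
p,D,W,m=tips(); cv2.imwrite("pics/wrist4.png",p[:,:,::-1])
Q=W[m&(W[...,2]>.095)]; print(Q[np.argsort(Q[:,2])[:4]])
```

```text
t 5.55 pos [ 0.5481 -0.1065  0.0836] chest [-0.0309  0.0009] F [-0.3734 -2.4447  0.6362] g 0.466 q [ 0.5401  0.3442 -0.5068  1.7704  0.1874  1.0748 -0.057 ]
toolx in chest [0.0076 1.    ] ang 89.56551323360108 toolz [ 0.0001 -0.     -1.    ]
[[ 0.5678 -0.1071  0.1007]
 [ 0.5678 -0.108   0.101 ]
 [ 0.5277 -0.1068  0.1012]
 [ 0.5678 -0.1074  0.1013]]
```

View pics/wrist4.png

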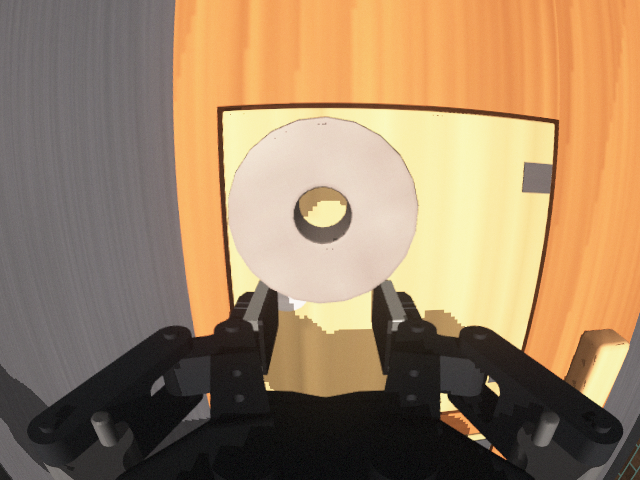

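The wheel is seated in the two-finger cradle with its centre at about (323,212), and the force is about 2.4 N. I'll keep pushing.

>>> jog_arm(
  steps=[0.04, 0.006, 0, 0, 0, 0.04, 0.016, 0, 0, 0, 0.04, 0.028, 0, 0, 0, 0.04, 0.041, 0, 0, 0, 0.04, 0.054, 0, 0, 0, 0.04, 0.067, 0, 0, 0, 0.04, 0.08, 0, 0, 0, 0.04, 0.092, 0, 0, 0, 0.04, 0.101, 0, 0, 0, 0.04, 0.106, 0, 0, 0],
)

```text
clock: 6.6
position: [0.5508, -0.0001, 0.0835]
ee_rot: [0.716, 0.698, 0.0, -0.0]
ft_force: [-0.1, -2.3, 1.2]
grip_width: 0.469
```

Run:
```python
from h import *
st()
p,D,W,m=tips(); cv2.imwrite("pics/wrist5.png",p[:,:,::-1])
p,d=manip.camera("side"); im=p[:,:,::-1]; cv2.imwrite("pics/side5.png",cv2.resize(im[120:360,220:480],None,fx=2.5,fy=2.5,interpolation=cv2.INTER_CUBIC))
```

```text
t 6.60 pos [ 0.5508 -0.0001  0.0835] chest [-0.0302  0.1074] F [-0.0592 -2.3395  1.1944] g 0.469 q [ 0.3955  0.3378 -0.5597  1.7877  0.2015  1.0732 -0.2607]
toolx in chest [0.007 1.   ] ang 89.5966409392321 toolz [ 0.      0.0001 -1.    ]
```

View pics/wrist5.png

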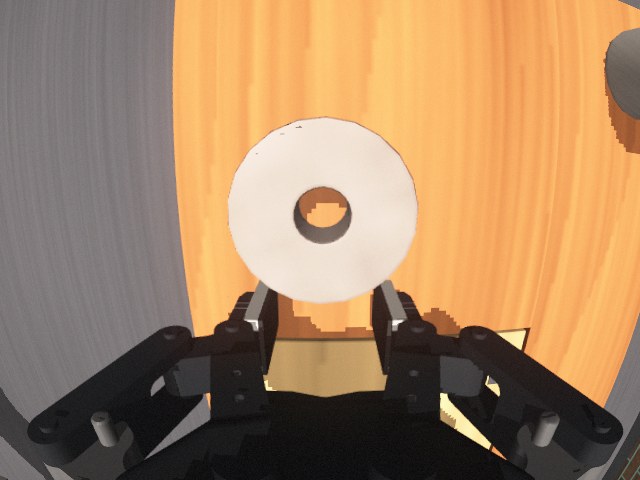

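View pics/side5.png

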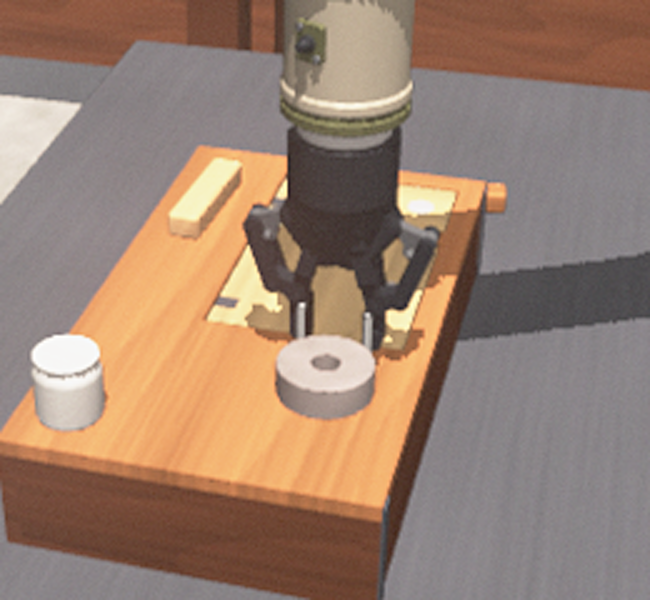

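The wheel is lying flat on the deck, clear of the lid edge. I'll back off straight, rise, close the fingers and move above the press disc.

>>> jog_arm(
  steps=[0.04, -0.008, 0, 0, 0, 0.04, -0.02, 0, 0, 0, 0.04, -0.035, 0, -0.005, 0, 0.02, -0.05, -0.004, -0.015, 0, 0.0, -0.065, -0.01, -0.025, 0, 0.0, -0.08, -0.015, -0.035, 0, 0.0, -0.093, -0.018, -0.04, 0, 0.0, -0.102, -0.02, -0.04, 0, 0.0, -0.107, -0.02, -0.04, 0, 0.0, -0.107, -0.02, -0.04, 0],
)

```text
clock: 7.7
position: [0.5277, -0.1083, 0.1229]
ee_rot: [0.717, 0.698, -0.0, -0.0]
ft_force: [-0.1, 0.2, -0.6]
grip_width: 0.002
```

Run:
```python
from h import *
st()
p,D,W,m=tips(); cv2.imwrite("pics/wrist6.png",p[:,:,::-1])
Q=W[m&(W[...,2]>.096)]; print(Q[np.argsort(Q[:,2])[:8]])
p,d=manip.camera("side"); im=p[:,:,::-1]; cv2.imwrite("pics/side6.png",cv2.resize(im[120:360,220:480],None,fx=2.5,fy=2.5,interpolation=cv2.INTER_CUBIC))
```

```text
t 7.70 pos [ 0.5277 -0.1083  0.1229] chest [-0.0512 -0.0013] F [-0.0589  0.172  -0.5607] g 0.002 q [ 0.5698  0.2591 -0.5153  1.7817  0.1395  1.1376 -0.017 ]
toolx in chest [0.009 1.   ] ang 89.48618915317992 toolz [-0.0007  0.0001 -1.    ]
[[ 0.5214 -0.0984  0.1416]
 [ 0.5263 -0.0985  0.1416]
 [ 0.5291 -0.0984  0.142 ]
 [ 0.5255 -0.0981  0.1424]
 [ 0.534  -0.0984  0.1424]
 [ 0.5235 -0.098   0.1426]
 [ 0.5267 -0.0981  0.1426]
 [ 0.5259 -0.0981  0.1427]]
```

View pics/wrist6.png

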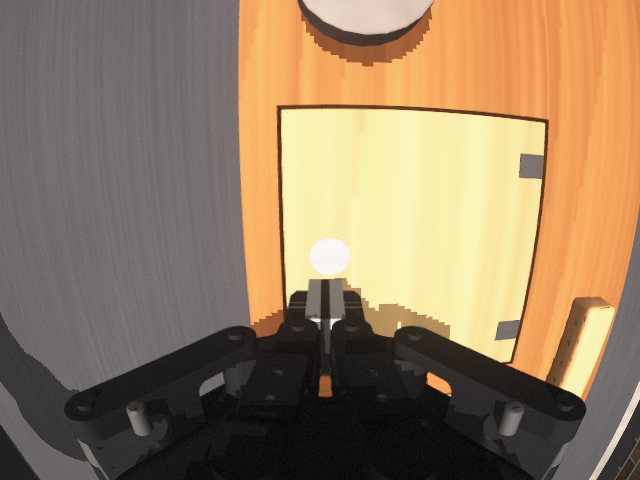

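View pics/side6.png

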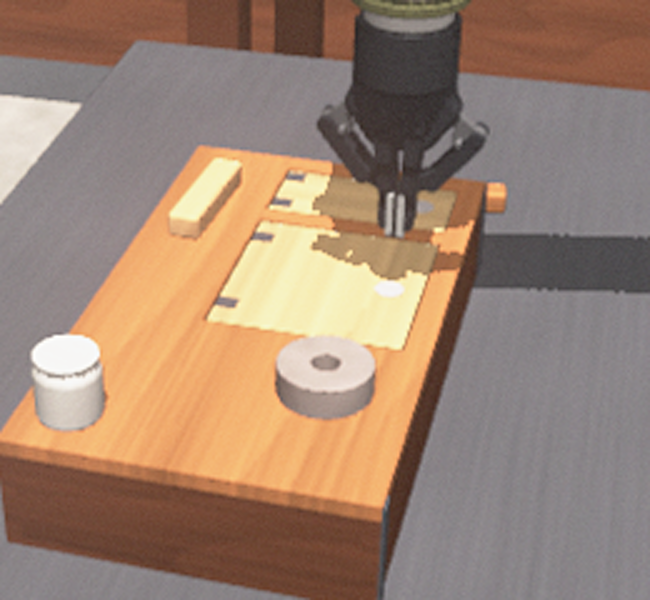

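Run:
```python
from h import *
o,d=ray("side",(220+395/2.5,120+236/2.5))
for y in (-.098,-.108): print(o+d*(y-o[1])/d[1])
a=atz("side",(220+389/2.5,120+289/2.5),.09); print("disc side",a,w2c(a))
c=manip.calibration("wrist");T=np.linalg.inv(c["world_to_cam"]);K=c["mtx"]
x,y=(330-K[0,2])/K[0,0],(256-K[1,2])/K[1,1]; r=np.hypot(x,y)
d=T[:3,:3]@np.array([x*np.tan(r)/r,y*np.tan(r)/r,1]); w=T[:3,3]+d*(.09-T[2,3])/d[2]; print("disc wrist",w,w2c(w))
p,D=manip.camera("wrist"); print(D[256,330]); st()
```

```text
[ 0.5248 -0.098   0.1397]
[ 0.5262 -0.108   0.134 ]
disc side [ 0.5275 -0.1017  0.09  ] [-0.0516  0.0054]
disc wrist [ 0.5307 -0.1052  0.09  ] [-0.0483  0.002 ]
0.2031653
t 7.85 pos [ 0.528  -0.1069  0.1232] chest [-0.051   0.0002] F [-0.421  -0.2043 -0.5293] g 0.000 q [ 0.5684  0.2589 -0.5165  1.7817  0.1392  1.1378 -0.0174]
toolx in chest [0.007 1.   ] ang 89.60162707800247 toolz [-0.0004  0.0005 -1.    ]
```

The disc is at about (0.529,-0.104), with the tip nearly above it at about 0.14. I'll approach to just above contact.

>>> jog_arm(
  steps=[0.0, 0.001, 0, 0.005, 0, 0.0, 0.002, 0.001, 0.012, 0, 0.0, 0.003, 0.001, 0.02, 0, 0.0, 0.003, 0.001, 0.027, 0, 0.0, 0.003, 0.001, 0.033, 0, 0.0, 0.003, 0.001, 0.037, 0, 0.0, 0.003, 0.001, 0.04, 0, 0.0, 0.003, 0.001, 0.042, 0, 0.0, 0.003, 0.001, 0.042, 0, 0.0, 0.003, 0.001, 0.042, 0],
)

```text
clock: 8.85
position: [0.5292, -0.1047, 0.0817]
ee_rot: [0.716, 0.698, 0.0, 0.0]
ft_force: [-0.7, -0.9, -0.0]
grip_width: 0.002
```

Run:
```python
from h import *
st()
p,D,W,m=tips(); cv2.imwrite("pics/wrist7.png",p[:,:,::-1])
p,d=manip.camera("side"); im=p[:,:,::-1]; cv2.imwrite("pics/side7.png",cv2.resize(im[180:300,300:450],None,fx=5,fy=5,interpolation=cv2.INTER_CUBIC))
```

```text
t 8.85 pos [ 0.5292 -0.1047  0.0817] chest [-0.0498  0.0024] F [-0.7388 -0.9431 -0.0393] g 0.002 q [ 0.5535  0.307  -0.5098  1.8206  0.1703  1.0569 -0.0465]
toolx in chest [0.008 1.   ] ang 89.54085997685195 toolz [ 0.0004 -0.0001 -1.    ]
```

View pics/side7.png

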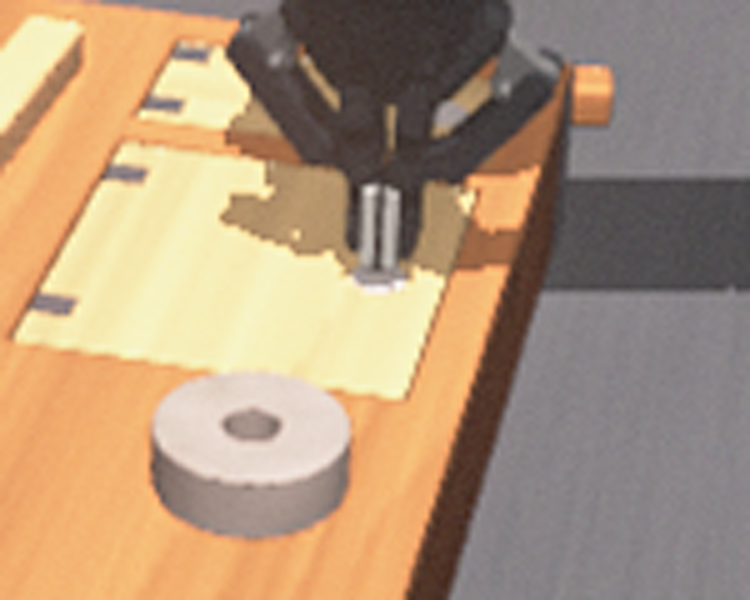

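The tip is just above the disc, about at (378,265) in the crop. I'll lower slowly and watch the force.

>>> jog_arm(
  steps=[0, 0, 0, 0.001, 0, 0, 0, 0, 0.002, 0, 0, 0, 0, 0.003, 0, 0, 0, 0, 0.004, 0, 0, 0, 0, 0.005, 0, 0, 0, 0, 0.005, 0, 0, 0, 0, 0.005, 0, 0, 0, 0, 0.005, 0, 0, 0, 0, 0.005, 0, 0, 0, 0, 0.005, 0],
)

```text
clock: 9.95
position: [0.5291, -0.1047, 0.0765]
ee_rot: [0.716, 0.698, 0.0, 0.0]
ft_force: [0.1, -0.6, 0.7]
grip_width: 0.003
```

>>> jog_arm(
  steps=[0, 0, 0, 0.001, 0, 0, 0, 0, 0.001, 0, 0, 0, 0, 0.002, 0, 0, 0, 0, 0.002, 0, 0, 0, 0, 0.003, 0, 0, 0, 0, 0.003, 0, 0, 0, 0, 0.003, 0, 0, 0, 0, 0.003, 0, 0, 0, 0, 0.003, 0, 0, 0, 0, 0.003, 0],
)

```text
clock: 10.95
position: [0.5291, -0.1047, 0.0735]
ee_rot: [0.716, 0.698, -0.0, 0.0]
ft_force: [-0.0, 0.1, 0.1]
grip_width: -0.001
```

>>> jog_arm(
  steps=[0, 0, 0, 0.001, 0, 0, 0, 0, 0.001, 0, 0, 0, 0, 0.002, 0, 0, 0, 0, 0.002, 0, 0, 0, 0, 0.003, 0, 0, 0, 0, 0.003, 0, 0, 0, 0, 0.003, 0, 0, 0, 0, 0.003, 0, 0, 0, 0, 0.003, 0, 0, 0, 0, 0.003, 0],
)

```text
clock: 11.95
position: [0.5292, -0.1047, 0.0706]
ee_rot: [0.716, 0.698, 0.0, 0.0]
ft_force: [-1.9, 1.5, 3.8]
grip_width: -0.002
```

Run:
```python
from h import *
st()
p,d=manip.camera("side"); im=p[:,:,::-1]; cv2.imwrite("pics/side8.png",cv2.resize(im[180:300,300:450],None,fx=5,fy=5,interpolation=cv2.INTER_CUBIC))
```

```text
t 11.95 pos [ 0.5292 -0.1047  0.0706] chest [-0.0499  0.0024] F [-1.8853  1.4664  3.792 ] g -0.002 q [ 0.5501  0.3208 -0.5071  1.8302  0.179   1.0356 -0.053 ]
toolx in chest [0.0079 1.    ] ang 89.54534160984471 toolz [ 0.0003 -0.     -1.    ]
```

View pics/side8.png

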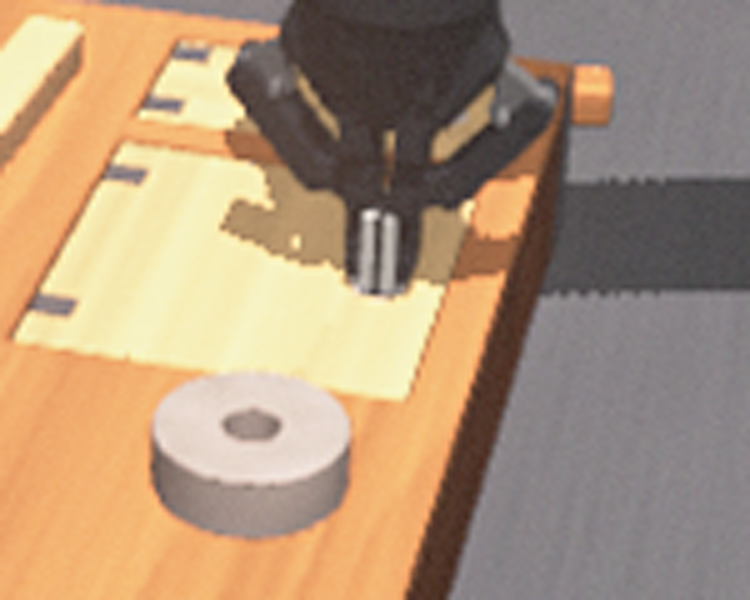

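Contact at about 4 N with TCP z near 0.071–0.073. I'll press 4 mm further.

>>> jog_arm(
  steps=[0, 0, 0, 0.001, 0, 0, 0, 0, 0.001, 0, 0, 0, 0, 0.002, 0, 0, 0, 0, 0.002, 0, 0, 0, 0, 0.003, 0, 0, 0, 0, 0.003, 0, 0, 0, 0, 0.004, 0, 0, 0, 0, 0.004, 0, 0, 0, 0, 0.004, 0, 0, 0, 0, 0.004, 0],
)

```text
clock: 13.0
position: [0.5294, -0.1047, 0.0673]
ee_rot: [0.716, 0.698, 0.0, 0.0]
ft_force: [-3.2, 1.5, 12.5]
grip_width: -0.003
```

Run:
```python
from h import *
st()
p,d=manip.camera("side"); im=p[:,:,::-1]; cv2.imwrite("pics/side9.png",cv2.resize(im[180:300,300:450],None,fx=5,fy=5,interpolation=cv2.INTER_CUBIC))
```

```text
t 13.00 pos [ 0.5294 -0.1047  0.0673] chest [-0.0496  0.0024] F [-3.2048  1.4774 12.4549] g -0.003 q [ 0.5487  0.3251 -0.5062  1.8327  0.1822  1.0288 -0.0555]
toolx in chest [0.0079 1.    ] ang 89.54585334998355 toolz [ 0.0007 -0.0004 -1.    ]
```

View pics/side9.png

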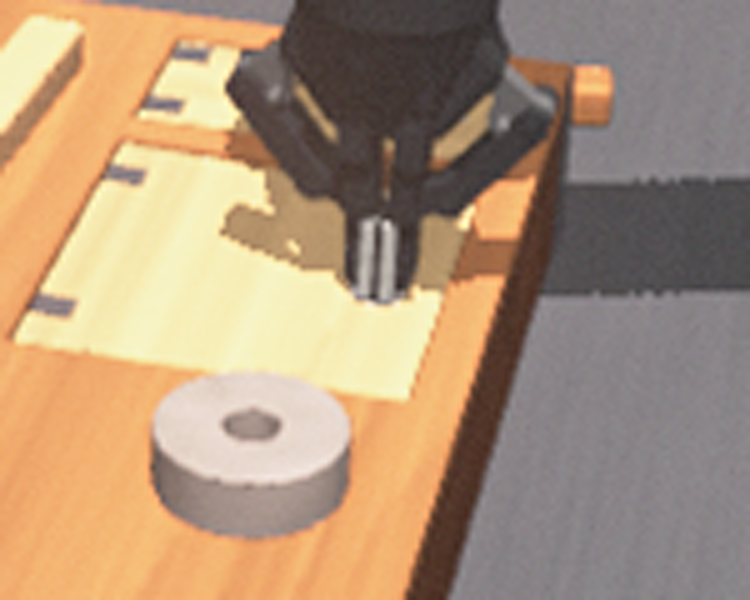

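>>> jog_arm(
  steps=[0, 0, 0, 0.0005, 0, 0, 0, 0, 0.001, 0, 0, 0, 0, 0.001, 0, 0, 0, 0, 0.0015, 0, 0, 0, 0, 0.0015, 0, 0, 0, 0, 0.002, 0, 0, 0, 0, 0.002, 0, 0, 0, 0, 0.002, 0, 0, 0, 0, 0.002, 0, 0, 0, 0, 0.002, 0],
)

```text
clock: 14.05
position: [0.5296, -0.1047, 0.0665]
ee_rot: [0.716, 0.698, 0.0, 0.001]
ft_force: [-8.5, 1.4, 24.9]
grip_width: 0.001
```

Run:
```python
from h import *
st()
```

```text
t 14.05 pos [ 0.5296 -0.1047  0.0665] chest [-0.0494  0.0024] F [-8.5432  1.3569 24.9355] g 0.001 q [ 0.5481  0.3262 -0.5059  1.8333  0.1836  1.027  -0.0568]
toolx in chest [0.008 1.   ] ang 89.54229174863947 toolz [ 0.0011 -0.001  -1.    ]
```

Stiffness shows the lid has bottomed, so it is past the catch point. I'll lift away.

>>> jog_arm(
  steps=[0, 0, 0, -0.004, 0, 0, 0, 0, -0.012, 0, 0, 0, 0, -0.025, 0, 0, 0, 0, -0.045, 0, 0, 0, 0, -0.065, 0, 0, 0, 0, -0.085, 0, 0, 0, 0, -0.105, 0, 0, 0, 0, -0.12, 0, 0, 0, 0, -0.13, 0, 0, 0, 0, -0.13, 0],
)

```text
clock: 15.05
position: [0.5296, -0.1048, 0.1957]
ee_rot: [0.716, 0.698, 0.0, 0.001]
ft_force: [-0.1, 0.2, 0.3]
grip_width: -0.002
```

Run:
```python
from h import *
st()
p,d=manip.camera("side"); im=p[:,:,::-1]; cv2.imwrite("pics/side10.png",cv2.resize(im[60:360,200:500],None,fx=2,fy=2,interpolation=cv2.INTER_CUBIC))
```

```text
t 15.05 pos [ 0.5296 -0.1048  0.1957] chest [-0.0495  0.0023] F [-0.1484  0.1675  0.2522] g -0.002 q [ 0.5771  0.1957 -0.5241  1.6928  0.1023  1.2787  0.0058]
toolx in chest [0.0081 1.    ] ang 89.53745400578414 toolz [ 0.0016 -0.0006 -1.    ]
```

View pics/side10.png

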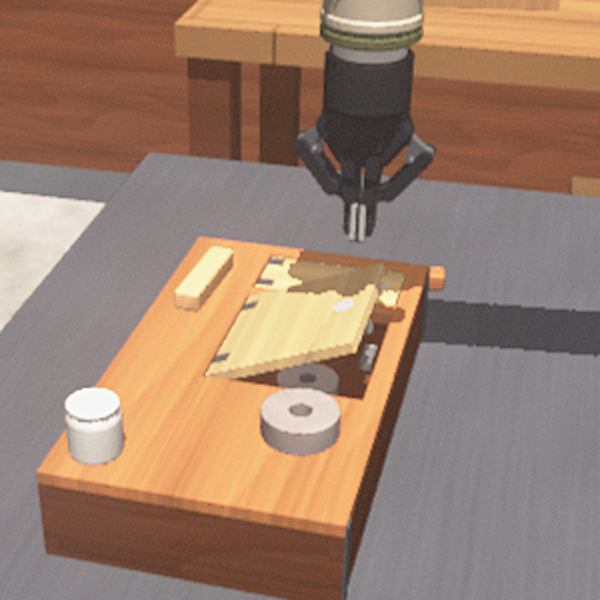

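The lid now stands ajar and the wheel is still flat on the deck. I'll move the hand farther up and back, then check.

>>> jog_arm(
  steps=[0, 0, 0, -0.005, 0, 0, 0, -0.01, -0.015, 0, 0, -0.01, -0.02, -0.03, 0, 0, -0.03, -0.035, -0.04, 0, 0, -0.05, -0.05, -0.045, 0, 0, -0.07, -0.06, -0.05, 0, 0, -0.09, -0.07, -0.05, 0, 0, -0.1, -0.075, -0.05, 0, 0, -0.105, -0.08, -0.05, 0, 0, -0.105, -0.08, -0.05, 0],
)

```text
clock: 16.1
position: [0.4459, -0.2076, 0.2445]
ee_rot: [0.716, 0.698, -0.0, -0.0]
ft_force: [0.4, -0.2, 0.6]
grip_width: -0.002
```

Run:
```python
from h import *
st()
out=[]
for n in ("top","side"):
    p,d=manip.camera(n); out.append(p[150:380,200:520,::-1])
    c=manip.calibration(n);T=np.linalg.inv(c["world_to_cam"])
    v,u=np.mgrid[:480,:640]; X=np.stack([(u-c["mtx"][0,2])/c["mtx"][0,0]*d,(v-c["mtx"][1,2])/c["mtx"][1,1]*d,d],-1)@T[:3,:3].T+T[:3,3]
    Y=(X[...,:2]-O)@C
    m=(X[...,2]>.108)&(X[...,2]<.12)&(abs(Y[...,0]+.03)<.06)&(abs(Y[...,1]-.147)<.06)
    Q=Y[m].astype(np.float32); print(n,"wheel chest",Q.min(0),Q.max(0),cv2.minEnclosingCircle(Q),"z",np.percentile(X[...,2][m],[5,50,95]))
    m=(abs(Y[...,0])<.07)&(abs(Y[...,1])<.07)&(X[...,2]>.092)&(X[...,2]<.17)
    if m.sum()>20: pf=np.polyfit(Y[m][:,0],X[...,2][m],1); print("lid angle",-np.arctan(pf[0]))
    m=(abs(Y[...,0])<.06)&(Y[...,1]<-.115)&(Y[...,1]>-.165)&(d>0)&(X[...,2]<.2)
    if m.sum(): print("narrow z",np.percentile(X[...,2][m],[5,50,95]))
cv2.imwrite("pics/end.png",cv2.resize(np.vstack(out),None,fx=1.25,fy=1.25))
```

```text
t 16.10 pos [ 0.4459 -0.2076  0.2445] chest [-0.1313 -0.1019] F [ 0.4254 -0.2086  0.5737] g -0.002 q [ 0.753   0.046  -0.4201  1.7374  0.0192  1.3625  0.3028]
toolx in chest [0.0086 1.    ] ang 89.5082865369213 toolz [-0.0002  0.0001 -1.    ]
top wheel chest [-0.0651  0.1138] [0.0031 0.1819] ((-0.031227195635437965, 0.14790770411491394), 0.03493655100464821) z [0.1104 0.1145 0.1181]
lid angle 0.3900660050830373
narrow z [0.0847 0.0891 0.0938]
side wheel chest [-0.0678  0.1127] [0.0006 0.1843] ((-0.034032803028821945, 0.14870572090148926), 0.036169979721307755) z [0.1097 0.1138 0.1156]
lid angle 0.37926778670500555
narrow z [0.0063 0.0889 0.0912]
```

View pics/end.png

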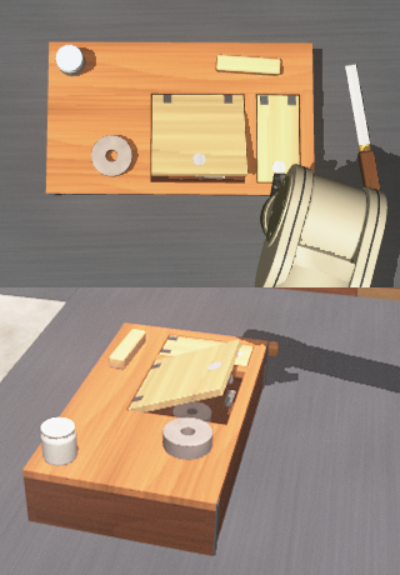

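The wheel lies flat at chest (-31,148) mm, the wide lid is up at about 0.39 rad and the narrow lid is shut. Tin, blank and file look unmoved, and the arm is clear of everything. I'll hand it in.

```bash
python3 -c "
from workcell import manip
print(manip.hand_in())"
```

```text
the job is handed in; nothing more can be done
None
```

I pushed the wheel left off the wide lid with two part-open fingertips. I then pressed the steel disc with the fingers shut until the lid bottomed (about 25 N), lifted away, and handed in at about 16 s.

**Last checks (top and side cameras):**
- **Wheel:** it lies flat on the fixed deck at about chest (-31, 148) mm. Its near edge is about 34 mm clear of the lid.
- **Wide lid:** it stands ajar at about 0.38–0.39 rad.
- **Narrow lid:** it is shut, with its surface at about 89 mm.
- **Bystanders:** the tin, blank and file look unmoved in the pictures; I did not measure them again. The hand was clear of everything, with wrist force at the noise level.

**Disagreement:** the text puts the fingertips 17 mm ahead of the TCP. The side camera and wrist depth both showed them about 17 mm behind it, and contact with the lid came about where those pictures put it. I worked from the pictures.

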